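# Fit the spacer bush and hold the spread circlip at the shaft groove

## Task

Slide the middle-length brass bush of the three over the upright shaft of the stirrer drive head until it sits on the shoulder, and let go of it; leave the other two bushes, the jar, the bottles and the beaker where they are. Then take the circlip pliers out of their rack by the two handles, squeeze them fully so that the circlip on their tips spreads, and lower the spread circlip from above over the end of the shaft to the level of the groove just above the bush. Finish while holding it there: pliers upright, handles still squeezed, circlip still spread around the groove, hanging only from the gripper and not resting on the bush or the shaft.

Things in the scene. Friction and masses are not known exactly. Their poses are not given: they have to be found in the camera images.
- drive_head: Fixed white housing 92 x 80 x 30 mm, origin at the centre of its underside, z up. From its middle a steel shaft rises: shoulder flange of diameter 44 mm from z 30 to 36 mm, shaft of diameter 24 mm from 36 to 60, groove of diameter 18 mm from 60 to 70, shaft end of diameter 24 mm from 70 to 79, chamfer up to 83 mm.
- shoulder (a point): Point on the shaft axis at the top of the shoulder flange (36 mm above the bench), where the bush's underside must rest.
- groove (a point): Point on the shaft axis at mid height of the groove (65 mm above the bench); the groove is 10 mm tall and its lower edge is flush with the top of the seated middle bush.
- shaft_top (a point): Point on the shaft axis at the very top of the shaft (83 mm above the bench).
- bush_mid: The bush to fit: loose brass tube, outer diameter 40 mm, bore 28 mm (2 mm play all round on the shaft), 24 mm long, standing upright on the bench. Origin at the centre of its underside, z along the bore, up. About 70 g. Best pinched across its diameter near the top.
- bush_short: Look-alike, 16 mm long, same diameters, to be left alone. Origin at the centre of its underside.
- bush_long: Look-alike, 32 mm long, same diameters, to be left alone. Origin at the centre of its underside.
- rack: Fixed rack: a grey foot plate and two aluminium posts 86 mm apart along its y axis, 85 mm high, with 5 mm lips. The pliers' cross bar lies on the posts between the lips; lift the pliers straight up. Origin on the bench midway between the posts.
- pliers: Circlip pliers upright in the rack, about 0.2 kg. Origin on the pivot, 90 mm above the bench at the start; z up along the tool, y the direction in which the two handles are squeezed. A bar 106 mm long along y, 10 mm thick, passes through the pivot. The jaws below carry a steel circlip 4 mm thick, lying level on the +x side, underside 76 mm below the pivot; squeezing the handles spreads it.
- pliers_grip (a point): Point midway between the grey handles, 55 mm above the pivot: squeeze here along the pliers' y. The handles span 25 to 85 mm above the pivot, 14 mm wide along x; relaxed they are 45 mm over their outsides here (57 at the top), fully squeezed upright and 24 mm. The spring takes about 2 N per handle at first, 5 N at the stop; grip with 15 N or more.
- ring_centre (a point): Centre of the spread circlip's opening at its mid thickness, fixed in the pliers frame: 22.5 mm along +x, 74 mm below the pivot. The shaft axis must pass through it. Fully spread, the circlip clears the 24 mm shaft by about 3 mm all round; relaxed it does not pass. Any turn of the pliers about the shaft will do.
- ring_l (a joint): Spread of the circlip (rad): 0 relaxed, 0.36 fully spread with the handles squeezed against the stop.
- reagent_jar: Small amber jar with black cap, diameter 42 mm, 55 mm high, bystander. Origin at the centre of its underside.
- wash_bottle: White wash bottle with blue cap, diameter 68 mm, 170 mm high, bystander. Origin at the centre of its underside.
- amber_bottle: Amber bottle with black cap, diameter 70 mm, 160 mm high, bystander. Origin at the centre of its underside.
- beaker: Glass beaker, diameter 66 mm, 80 mm high, bystander. Origin at the centre of its underside.
Things that resemble listed ones, but are neither listed nor needed, are in the scene too. There is more than one size of the pliers; the job needs the middle-sized. Leave any blue or turquoise look-alike of the bush_mid alone.

How it is judged:
By the outcome, as a careful person would: the job done as asked, in the order asked, and still so for the second after the job is handed in, while the arm keeps its last pose, push and grip.
It also fails if it takes over 58 s, if anything falls off the work surface, if the arm or the gripper's body presses on something with over 40 N, if the wrist force passes 120 N, or if a joint passes its speed limit or range.

## Robot

A 6-joint arm with a two-finger parallel gripper is mounted at the origin on the work surface. World frame = base frame: x ahead of the robot, y to its left, z up, the work surface at z = 0. Lengths are in m, angles in rad, forces in N, time in s.
With the tool pointing down it reaches from about 0.35 to 0.975 m from the base axis. Payload 4.9 kg.
Tool frame: the origin (TCP) lies midway between the tips of the shut fingers; the grasp point (between the pads) lies 19 mm behind it; z points along the fingers, y is the line along which they close (so a half turn about z gives the same grasp; the last joint's range is limited). The gripper opens to 85 mm and grips with 20 to 120 N. Pads are 22 mm wide; open, the fingers measure 114 mm over their backs; the gripper's body (76 mm by 85 mm) begins 54 mm behind the grasp point. The pads swing forward as they close: fully open they stand 13 mm farther back than shut.
Start: joints at [-1.338, 0.053, 1.613, -0, 1.476, -0.119], TCP at [0.215, -0.587, 0.231] pointing down, gripper open.
Joint ranges: [-3.01, 3.01], [-1.01, 2.22], [0.06, 2.58], [-1.02, 4.17], [0.09, 2.62], [-3.14, 3.14]. Speed limits (rad/s): [2.57, 2.57, 3.14, 3.14, 3.14, 3.14].

## Interface

Orientations are given as a unit quaternion [w, x, y, z].
In Python, from plant import state, grab_frame, job_done, cut_out, place_of gives the robot as it stands.
- The arm moves only by the tool jog_arm, never from a script. Its argument "motion" is text: rows parted by semicolons, each of 7 numbers parted by spaces: the opening in per cent of the stroke, from 0 (shut) to 100 (fully open), then the shift along the tool's x, y, z as a fraction of full scale, then the turn, a rotation vector about the tool's x, y, z as a fraction of full scale. A call has exactly 5 rows; each row is the pose to reach, as a shift and turn from the pose commanded when the call began, along the tool's axes at that moment; what a row does not reach only later rows make up. Full scale, the value 1, is 50 cm for a shift and 1.5 rad for a turn. A row lasts 1/8 s, in which the tool goes at most 62.5 mm and 10.7 degrees, less where a joint would pass 70% of its speed; a pose out of reach is approached as far as the arm can. A call with a number of a shift or a turn outside -1 to 1 is refused whole. A call with a gripper value outside its range is refused whole. The fingers move at their own pace and stop on an object; the grip force is fixed at half the most. Time passes only in rows, so rows that repeat a pose let the fingers close, or fill a call up. It gives the time, the measured TCP pose, the force, the opening and the grip force at its end, in the units of the state.
- state(): the state, without advancing time (a new reading comes with each control period).
- grab_frame(name): name is "scene" or "side" or "wrist"; returns a dict with "color" (480x640x3 uint8, red, green, blue), "range_z" (480x640 float32, m along the optical axis (not along the pixel's ray), 0 where there is no reading), "intrinsics" (3x3 intrinsics, pixels), "k1" (the pictures are not rectified: a ray, as slopes to the right and down, at radius r is drawn at 1 + k1 r^2 times it, then the intrinsics apply), "world_from_camera" (4x4, takes a point from camera to world coordinates). Camera axes: x right, y up, looking along -z (the intrinsics and any distortion apply to the point x, -y, -z); pixel columns grow to the right and rows downward; lengths in m; the calibration is good to about 2 mm. A picture is of the moment at which its call begins.
- job_done(): hands the job in; it is judged then, once.
Trained networks look in the newest picture that a camera, given by its name, has taken for a name from the list of things; names that differ only in an ending like _2 or _b are one class to them, and where a whole thing is asked for, a point or a joint stands for the part that bears it (a point fixed in the world has none). Each returns a list of dicts, best first, with "p" (0 to 1); they miss things now and then, are a little off and sometimes report something else, mostly with a low value. They report only what shows in the picture. A call takes as long as a camera call. They do not tell look-alikes from the thing itself.
- cut_out(camera, thing): "pixels" (480x640 bool, what is visible of it).
- place_of(camera, thing): "at" ([x, y, z] in m, in world coordinates, good to about 4 mm: a listed point, or the origin of a listed thing).
The state is a dict: "time": time; "joint_pos": joint angles; "joint_vel": joint speeds; "joint_efforts": joint torques, N m; "tool_pos": TCP position; "tool_rot": TCP orientation; "contact_force": force on the tool from outside, world axes, zero at the start; "ft_torque": the same for the moment, N m; "gripper_width": opening from 0.0 (shut) to 1.0 (fully open); "grasp_force": force on a finger pad.
Only numpy, scipy, OpenCV 4.12 (cv2) and the standard library are available. Lean on these libraries where they do the work, as an engineer would, in place of code of your own. Each camera call takes 0.05 s, during which the arm holds its last target. There are 200 camera calls.

## Working session

There is one attempt and no reset: what is moved stays moved. The work goes in short steps, Python scripts to look and compute and a tool call to move; the robot and the scene stay as the last step left them, time stands still between calls to the robot, and variables do not carry over. Pictures are saved under pics/ and viewed, at most 10 in all, crops included, and the job is handed in when it is done.

Besides the shell and the picture viewer there is one more tool, called by a JSON object that holds its "api" and its "payload". jog_arm: Moves the arm, as the interface text tells. Shift numbers are shares of 50 cm and turn numbers shares of 1.5 rad, none past 1 either way. Its arguments: {"type":"object","properties":{"motion":{"type":"string"}},"required":["motion"]}

```bash
ls; mkdir -p pics; cat > h.py <<'E'
import numpy as np, cv2
from plant import state, grab_frame, job_done, cut_out, place_of
def cloud(f):
    K=np.array(f["intrinsics"]);k1=f["k1"];z=f["range_z"]
    v,u=np.mgrid[0:480,0:640].astype(np.float64)
    p=np.stack([u,v],-1).reshape(-1,1,2)
    s=cv2.undistortPoints(p,K,np.array([k1,0,0,0,0.])).reshape(480,640,2)
    P=np.stack([s[...,0]*z,-s[...,1]*z,-z,np.ones_like(z)],-1)
    W=P@np.array(f["world_from_camera"]).T
    W=W[...,:3]; W[z<=0]=np.nan
    return W
def save(name,img): cv2.imwrite("pics/"+name,img[...,::-1])
E
python3 - <<'E'
from h import *
fs={}
for c in("scene","side"):
    f=grab_frame(c); np.savez(c+".npz",**f); fs[c]=f
    for t in("bush_mid","pliers","pliers_grip","ring_centre","drive_head","shaft_top","rack"):
        try: print(c,t,[(np.round(d["at"],3).tolist(),round(d["p"],2)) for d in place_of(c,t)][:6])
        except Exception as e: print(t,e)
    print(np.round(f["world_from_camera"],3).tolist())
    save(c+"0.png",f["color"])
print(state())
E
```

```text
pics
scene bush_mid [([0.448, 0.284, 0.004], 0.76), ([0.599, 0.334, -0.004], 0.58), ([0.514, 0.325, 0.003], 0.53)]
scene pliers [([0.465, -0.258, 0.091], 0.91), ([0.217, -0.442, 0.098], 0.82), ([0.318, -0.3, 0.056], 0.73), ([0.364, -0.132, 0.003], 0.68)]
scene pliers_grip [([0.464, -0.257, 0.142], 0.76), ([0.221, -0.438, 0.176], 0.67), ([0.318, -0.308, 0.094], 0.45)]
scene ring_centre [([0.209, -0.411, 0.001], 0.65), ([0.49, -0.255, 0.015], 0.61), ([0.319, -0.287, 0.005], 0.57)]
scene drive_head [([0.523, -0.022, -0.0], 0.66)]
scene shaft_top [([0.52, -0.023, 0.08], 0.94)]
scene rack [([0.466, -0.259, -0.003], 0.96)]
[[-0.615, -0.456, 0.643, 1.252], [0.789, -0.365, 0.494, 0.611], [0.01, 0.811, 0.584, 0.802], [0.0, 0.0, 0.0, 1.0]]
side bush_mid [([0.445, 0.287, 0.002], 0.66), ([0.6, 0.332, -0.003], 0.47), ([0.514, 0.322, 0.001], 0.39)]
side pliers [([0.222, -0.445, 0.102], 0.88), ([0.321, -0.308, 0.055], 0.82), ([0.463, -0.261, 0.085], 0.71)]
side pliers_grip [([0.221, -0.439, 0.174], 0.94), ([0.322, -0.307, 0.092], 0.64), ([0.467, -0.261, 0.142], 0.61), ([0.483, -0.253, 0.02], 0.24)]
[... 385 characters left out ...]
 'joint_pos': array([-1.33801512e+00,  5.26679979e-02,  1.61289023e+00,  2.44028482e-05,
        1.47601410e+00, -1.18979846e-01]), 'joint_vel': array([ 0.00121644,  0.00082161, -0.00076562, -0.00057904, -0.00018166,
        0.00045699]), 'joint_efforts': array([ 1.22936239e-03, -3.93635166e+01, -3.70437133e+01, -1.99389638e-05,
        3.58251300e-04, -7.66558571e-06]), 'tool_pos': array([ 0.2153593 , -0.58670565,  0.23132928]), 'tool_rot': array([9.45612651e-06, 9.84573053e-01, 1.74974010e-01, 1.27050016e-05]), 'contact_force': array([-0.47469786, -0.00943403,  0.32644514]), 'ft_torque': array([ 0.00539185,  0.01487053, -0.00304489]), 'grasp_force': 0.0, 'gripper_width': 1.000351341298816}
```

View pics/scene0.png

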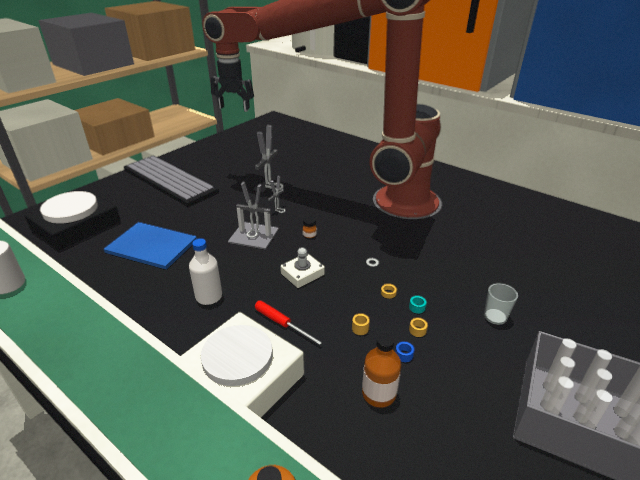

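```bash
python3 - <<'E'
from h import *
for c in("scene","side"):
    f=dict(np.load(c+".npz")); W=cloud(f)
    for n,(x,y) in dict(A=(.447,.286),B=(.6,.333),C=(.514,.323)).items():
        m=(np.hypot(W[...,0]-x,W[...,1]-y)<.032)&(W[...,2]>.008)
        P=W[m]; t=np.percentile(P[:,2],95) if len(P) else 0
        top=P[P[:,2]>t-.004]
        (cx,cy),r=cv2.minEnclosingCircle(top[:,:2].astype(np.float32))
        print(c,n,len(P),"top",round(np.median(top[:,2]),4),"centre",round(cx,4),round(cy,4),"r",round(r,4),"rgb",np.median(f["color"][m],0))
    # shaft
    m=(np.hypot(W[...,0]-.521,W[...,1]+.023)<.02)&(W[...,2]>.07); P=W[m]
    (cx,cy),r=cv2.minEnclosingCircle(P[:,:2].astype(np.float32)); print("shaft",cx,cy,r,P[:,2].max())
    # bar of pliers
    m=(abs(W[...,0]-.466)<.06)&(abs(W[...,1]+.259)<.08)&(W[...,2]>.088)&(W[...,2]<.1); P=W[m]; print("bar",len(P),P[:,:2].mean(0))
    q=P[:,:2].astype(np.float32); print(cv2.minAreaRect(q))
    m=(abs(W[...,0]-.466)<.06)&(abs(W[...,1]+.259)<.08)&(W[...,2]>.12); P=W[m]; print("handles",len(P),P[:,2].max(),cv2.minAreaRect(P[:,:2].astype(np.float32)))
    m=(abs(W[...,0]-.466)<.07)&(abs(W[...,1]+.259)<.08)&(W[...,2]>.01)&(W[...,2]<.022); P=W[m]; print("ring",len(P),cv2.minAreaRect(P[:,:2].astype(np.float32)))
E
```

```text
scene A 198 top 0.0243 centre 0.4476 0.283 r 0.0206 rgb [  8. 111. 105.]
scene B 240 top 0.0239 centre 0.5999 0.3321 r 0.0206 rgb [ 25.  59. 127.]
scene C 219 top 0.0242 centre 0.5151 0.3201 r 0.0206 rgb [142. 108.  43.]
shaft 0.5254353880882263 -0.022914903238415718 0.013070902787148952 0.08575917677481526
bar 154 [ 0.46893812 -0.25410226]
((0.4685133993625641, -0.25703495740890503), (0.023566192016005516, 0.10510531812906265), 21.543380737304688)
handles 145 0.17378567437564585 ((0.4683170020580292, -0.2583049535751343), (0.018472129479050636, 0.058264851570129395), 21.76317024230957)
ring 212 ((0.4824328124523163, -0.2529948949813843), (0.10647974163293839, 0.11685613542795181), 23.675275802612305)
side A 104 top 0.0236 centre 0.4464 0.2821 r 0.0215 rgb [  0. 181. 175.]
side B 29 top 0.0232 centre 0.586 0.3346 r 0.0135 rgb [ 49. 103. 189.]
side C 87 top 0.0227 centre 0.5145 0.3164 r 0.0222 rgb [209. 175.  70.]
shaft 0.5182796716690063 -0.025667164474725723 0.011685486882925034 0.07972426532413501
bar 113 [ 0.45622447 -0.24216035]
((0.45667269825935364, -0.24014383554458618), (0.021571669727563858, 0.05919249728322029), 25.804136276245117)
handles 70 0.159373410087144 ((0.4595804512500763, -0.2442903369665146), (0.01591336354613304, 0.015008216723799706), 28.22979164123535)
ring 54 ((0.4659125506877899, -0.23970335721969604), (0.08869422972202301, 0.06123682111501694), 20.582115173339844)
```

View pics/side0.png

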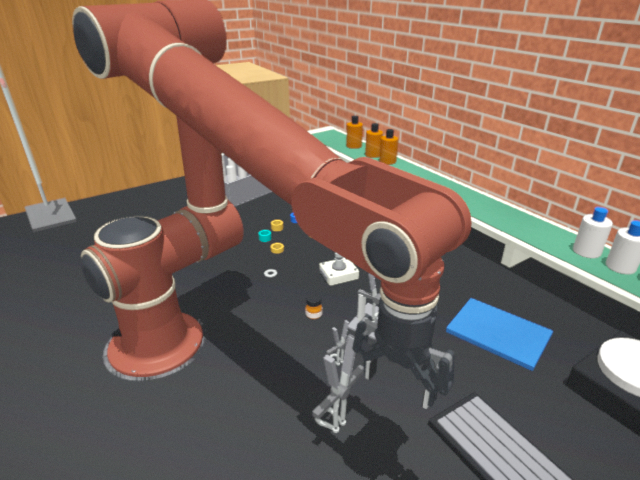

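Scene view: the brass bushes are at (389,290), (361,323) and (419,327). The look-alikes are turquoise (418,304) and blue (404,351). The rack pliers are at (253,205), with a big pair at (268,150) and a small pair at (277,195); the shaft is at (303,255). The side view shows the same things, with the pliers partly hidden by the arm. Next I'll measure the candidates and confirm them in one crop.

```bash
cat >> h.py <<'E'
from scipy.spatial.transform import Rotation as R
def plan(pos,yaw,s=None):
    """shift/turn numbers to TCP pos, tool pointing down, tool x at yaw (deg)"""
    s=s or state(); q=s["tool_rot"]; A=R.from_quat([q[1],q[2],q[3],q[0]])
    c,n=np.cos(np.radians(yaw)),np.sin(np.radians(yaw))
    B=R.from_matrix(np.array([[c,n,0],[n,-c,0],[0,0,-1.]]))
    d=A.inv().apply(np.array(pos)-s["tool_pos"])/.5; r=(A.inv()*B).as_rotvec()/1.5
    print("t",round(s["time"],2),"pos",np.round(s["tool_pos"],4),"move",np.round(d,4),np.round(r,4))
    return d,r
E
python3 - <<'E'
from h import *
f=dict(np.load("scene.npz")); W=cloud(f)
for n,(u,v) in dict(S=(389,290),L=(361,323),M=(419,327),T=(418,304),B=(404,351),ring=(372,262),jar=(310,228),bigpl=(268,150),smallpl=(277,195)).items():
    P0=W[v-15:v+15,u-15:u+15].reshape(-1,3);C=f["color"][v-15:v+15,u-15:u+15].reshape(-1,3)
    ok=P0[:,2]>.008; P=P0[ok]
    if len(P)<5: print(n,len(P)); continue
    t=np.percentile(P[:,2],95); top=P[P[:,2]>t-.004]
    (cx,cy),r=cv2.minEnclosingCircle(top[:,:2].astype(np.float32))
    print(n,len(P),"top",round(t,4),"c",round(cx,4),round(cy,4),"r",round(r,4))
a=cv2.resize(f["color"][260:370,330:450],None,fx=4,fy=4,interpolation=2)
b=cv2.resize(f["color"][110:255,215:305],None,fx=3.034,fy=3.034,interpolation=2)
h=min(a.shape[0],b.shape[0]); save("crop1.png",np.hstack([a[:h],b[:h]]))
E
```

```text
S 119 top 0.0184 c 0.445 0.1987 r 0.0207
L 278 top 0.0334 c 0.5946 0.2121 r 0.02
M 219 top 0.0258 c 0.5151 0.3201 r 0.0206
T 205 top 0.0262 c 0.4674 0.2907 r 0.0418
B 447 top 0.1602 c 0.7137 0.3528 r 0.0122
ring 0
jar 249 top 0.0571 c 0.3691 -0.1284 r 0.0202
bigpl 373 top 0.195 c 0.2516 -0.4307 r 0.0107
smallpl 210 top 0.105 c 0.3251 -0.3039 r 0.0201
```

View pics/crop1.png

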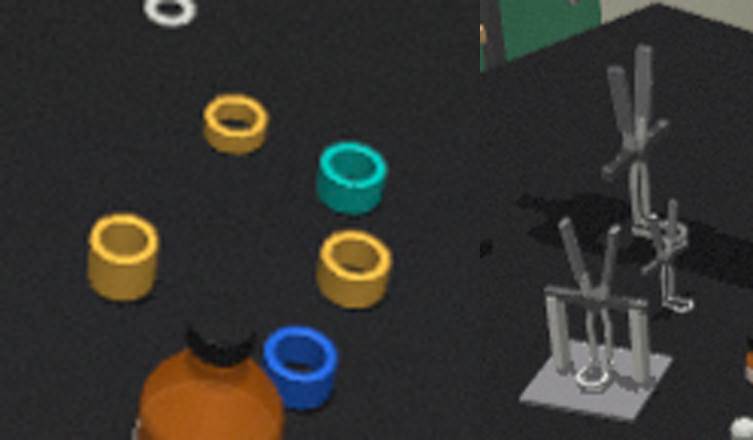

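The crop confirms which is which. The brass tops measure 18, 33 and 26 mm, so the middle bush is the one at (419,327), about (0.515, 0.320). The turquoise and blue ones are look-alikes, and the medium-sized pliers are those standing in the rack. Now I'll move.

{"api": "jog_arm", "payload": {"motion": "100 0 0 -0.12 0 0 0;100 0.4 -0.423 -0.14 0 0 0;100 0.4 -0.423 -0.14 0 0 0;100 0.81 -0.846 -0.14 0 0 0;100 0.81 -0.846 -0.14 0 0 0"}}

```text
time: 1.42
tool_pos: [0.3153, -0.3557, 0.2974]
tool_rot: [0.0, 0.985, 0.175, 0.0]
contact_force: [0.7, 0.3, 0.3]
gripper_width: 1.003
grasp_force: 0.0
```

```bash
python3 - <<'E'
from h import *
plan((.45,-.05,.30),20.2); plan((.515,.3195,.2),20.2); print(state()["joint_pos"])
E
```

```text
t 1.43 pos [ 0.3153 -0.3557  0.2974] move [ 0.4632 -0.4815 -0.0054] [ 0.0005 -0.0003 -0.001 ]
t 1.43 pos [ 0.3153 -0.3557  0.2974] move [ 0.8393 -1.1308  0.1944] [ 0.0005 -0.0003 -0.001 ]
[-1.00241112e+00 -3.46825144e-01  1.86281821e+00  3.54446136e-04
  1.62479636e+00  2.17282167e-01]
```

{"api": "jog_arm", "payload": {"motion": "100 0.463 -0.481 0 0 0 0;100 0.463 -0.481 0 0 0 0;100 0.463 -0.481 0 0 0 0;100 0.463 -0.481 0 0 0 0;100 0.463 -0.481 0 0 0 0"}}

```text
time: 2.05
tool_pos: [0.4412, -0.0695, 0.2976]
tool_rot: [0.0, 0.985, 0.175, 0.001]
contact_force: [1.8, 0.3, -0.2]
gripper_width: 1.0
grasp_force: 0.0
```

```bash
python3 - <<'E'
from h import *
f=grab_frame("wrist"); np.savez("w1.npz",**f); save("w1.png",f["color"])
s=plan((.515,.3195,.2),20.2); print(np.round(f["world_from_camera"],3).tolist(), np.array(f["intrinsics"]).tolist(), f["k1"])
E
```

```text
t 2.1 pos [ 0.443  -0.0628  0.2975] move [ 0.4036 -0.6638  0.1994] [-0.0027 -0.003   0.0053]
[[0.345, 0.892, 0.293, 0.517], [-0.939, 0.327, 0.108, -0.043], [0.001, -0.312, 0.95, 0.44], [0.0, 0.0, 0.0, 1.0]] [[396.0536935176113, 0.0, 326.9931348834899], [0.0, 396.0536935176113, 244.37337875299633], [0.0, 0.0, 1.0]] 0.01055015331976066
```

View pics/w1.png

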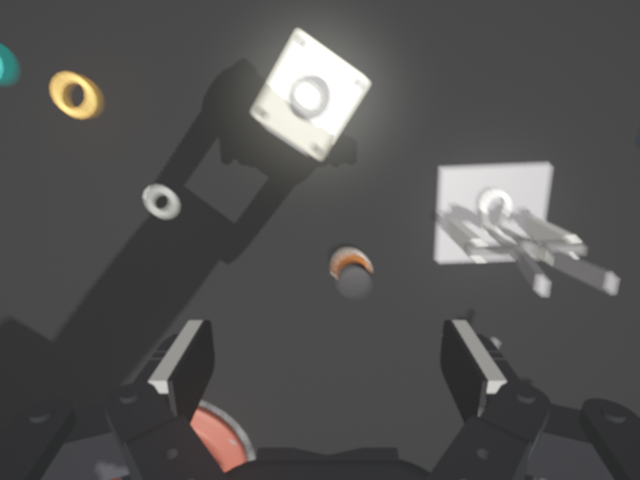

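The wrist view shows the shaft at (310,97), the rack at (495,210), the jar at (350,275) and the short bush at (76,95). I'll go on to the bush.

{"api": "jog_arm", "payload": {"motion": "100 0.404 -0.664 0 0 0 0;100 0.404 -0.664 0.06 0 0 0;100 0.404 -0.664 0.1 0 0 0;100 0.404 -0.664 0.2 0 0 0;100 0.404 -0.664 0.2 0 0 0"}}

```text
time: 2.72
tool_pos: [0.4995, 0.2268, 0.2331]
tool_rot: [0.0, 0.985, 0.175, 0.001]
contact_force: [1.2, -0.4, 0.5]
gripper_width: 1.003
grasp_force: 0.0
```

```bash
python3 - <<'E'
from h import *
plan((.515,.3195,.15),20.2)
E
```

```text
t 2.73 pos [0.4995 0.2268 0.2331] move [ 0.0928 -0.1634  0.1663] [ 0.0002 -0.0011 -0.0002]
```

{"api": "jog_arm", "payload": {"motion": "75 0.093 -0.163 0.12 0 0 0;75 0.093 -0.163 0.16 0 0 0;75 0.093 -0.163 0.16 0 0 0;75 0.093 -0.163 0.16 0 0 0;75 0.093 -0.163 0.16 0 0 0"}}

```text
time: 3.35
tool_pos: [0.5161, 0.3168, 0.1558]
tool_rot: [-0.0, 0.985, 0.174, 0.002]
contact_force: [0.3, 0.9, 0.0]
gripper_width: 0.749
grasp_force: 0.0
```

```bash
cat >> h.py <<'E'
def circ(W,x,y,zt,r=.03,tol=.004):
    m=(np.hypot(W[...,0]-x,W[...,1]-y)<r)&(abs(W[...,2]-zt)<tol); P=W[m]
    if len(P)<8: return len(P),None
    (cx,cy),rr=cv2.minEnclosingCircle(P[:,:2].astype(np.float32))
    return len(P),round(cx,4),round(cy,4),round(rr,4),round(float(np.median(P[:,2])),4)
E
python3 - <<'E'
from h import *
f=grab_frame("wrist"); np.savez("w2.npz",**f); save("w2.png",f["color"]); W=cloud(f)
print(circ(W,.515,.3195,.024)); print([ (d["at"],d["p"]) for d in place_of("wrist","bush_mid")])
m=(np.hypot(W[...,0]-.515,W[...,1]-.3195)<.03)&(W[...,2]>.006); print(np.percentile(W[m][:,2],[5,50,95,99]))
plan((.515,.3195,.02),20.2)
E
```

```text
(1201, 0.5141, 0.3207, 0.02, 0.0237)
[([0.5141, 0.316, 0.002], 0.92), ([0.4493, 0.2859, 0.0029], 0.58)]
[0.0228669  0.23269124 0.24131442 0.24267361]
t 3.45 pos [0.5159 0.3167 0.1555] move [-0.0008 -0.0058  0.2711] [-0.0001 -0.0025 -0.0014]
```

View pics/w2.png

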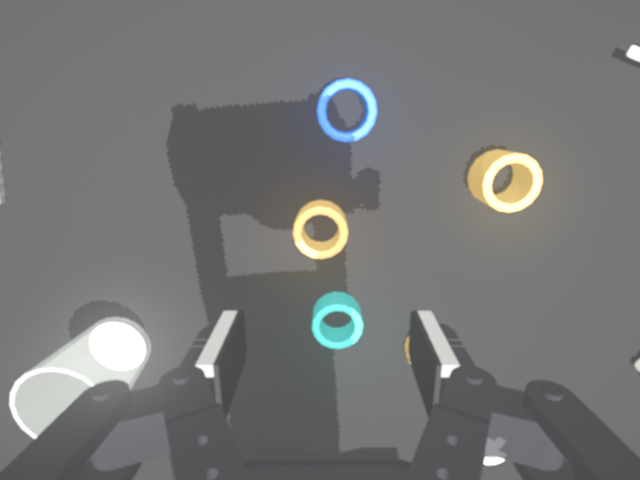

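The wrist view has the mid bush at (321,230), between turquoise (337,320) and blue (347,110). The fingers flank free space, so I'll descend.

{"api": "jog_arm", "payload": {"motion": "75 -0.001 -0.007 0.1 0 0 0;75 -0.001 -0.007 0.2 0 0 0;75 -0.001 -0.007 0.26 0 0 0;75 -0.001 -0.007 0.3 0 0 0;75 -0.001 -0.007 0.304 0 0 0"}}

```text
time: 4.08
tool_pos: [0.5128, 0.3198, 0.0006]
tool_rot: [0.0, 0.985, 0.175, -0.001]
contact_force: [0.2, 0.3, 0.4]
gripper_width: 0.749
grasp_force: 0.0
```

```bash
python3 - <<'E'
from h import *
plan((.5145,.320,.003),20.2)
f=grab_frame("wrist"); np.savez("w3.npz",**f); W=cloud(f)
print(circ(W,.515,.3195,.024)); print(state()["contact_force"])
E
```

```text
t 4.08 pos [0.5128 0.3198 0.0006] move [ 0.0033  0.0008 -0.0048] [ 0.0001  0.0008 -0.0009]
(5085, 0.5142, 0.3202, 0.0202, 0.0236)
[-0.48546763  0.05254542  1.22737994]
```

{"api": "jog_arm", "payload": {"motion": "75 0.002 0 -0.005 0 0 0;70 0.002 0 -0.006 0 0 0;20 0.002 0 -0.006 0 0 0;20 0.002 0 -0.006 0 0 0;20 0.002 0 -0.006 0 0 0"}}

```text
time: 4.75
tool_pos: [0.515, 0.3212, 0.0055]
tool_rot: [-0.0, 0.985, 0.175, 0.001]
contact_force: [-0.2, -0.7, 6.4]
gripper_width: 0.439
grasp_force: 60.8
```

{"api": "jog_arm", "payload": {"motion": "20 0 0 0 0 0 0;20 0 0 0 0 0 0;20 0 0 -0.05 0 0 0;20 0 0 -0.1 0 0 0;20 0 0 -0.2 0 0 0"}}

```text
time: 5.38
tool_pos: [0.5116, 0.3195, 0.1016]
tool_rot: [0.001, 0.985, 0.175, -0.003]
contact_force: [-0.2, 0.2, -0.7]
gripper_width: 0.439
grasp_force: 60.2
```

```bash
python3 - <<'E'
from h import *
f=grab_frame("wrist"); np.savez("w4.npz",**f); save("w4.png",f["color"]); 
s=state(); print(s["tool_pos"],s["gripper_width"],s["grasp_force"]); W=cloud(f)
x,y,z=s["tool_pos"]
m=(np.hypot(W[...,0]-x,W[...,1]-y)<.026)&(W[...,2]>z-.03)&(W[...,2]<z+.05)&(f["color"][...,0]>1.6*f["color"][...,2])
P=W[m]; print(len(P),np.percentile(P[:,2]-z,[1,5,50,95,99]),P.mean(0)-s["tool_pos"]); top=P[P[:,2]>np.percentile(P[:,2],95)-.005]
print(cv2.minEnclosingCircle((top[:,:2]-[x,y]).astype(np.float32)))
plan((.5215,-.0235,.2),20.2)
E
```

```text
[0.5166659  0.32209902 0.11161902] 0.43793802273142834 60.237067202688195
7751 [-0.01368918 -0.01182643  0.00457859  0.00906609  0.00959155] [-0.00429261 -0.0033069   0.00185796]
((-0.005554303526878357, -0.0033019939437508583), 0.020680870860815048)
t 5.42 pos [0.5167 0.3221 0.1116] move [-0.2278  0.652  -0.1791] [-0.0005 -0.0053 -0.0004]
```

Bush is held, with its bottom about 5.5 mm below TCP height. I'll move to a spot short of the shaft to measure it.

{"api": "jog_arm", "payload": {"motion": "20 0 0 -0.1 0 0 0;20 -0.35 0.651 -0.177 0 0 0;20 -0.35 0.651 -0.177 0 0 0;20 -0.35 0.651 -0.177 0 0 0;20 -0.35 0.651 -0.177 0 0 0"}}

```text
time: 6.05
tool_pos: [0.4781, 0.0729, 0.1797]
tool_rot: [0.0, 0.985, 0.175, -0.0]
contact_force: [1.4, -0.8, -1.3]
gripper_width: 0.442
grasp_force: 60.4
```

```bash
python3 - <<'E'
from h import *
plan((.465,-.044,.2),20.2)
E
```

```text
t 6.05 pos [0.4781 0.0729 0.1797] move [-0.1052  0.2103 -0.0405] [ 0.0001  0.0001 -0.    ]
```

{"api": "jog_arm", "payload": {"motion": "20 -0.105 0.21 -0.04 0 0 0;20 -0.105 0.21 -0.04 0 0 0;20 -0.105 0.21 -0.04 0 0 0;20 -0.105 0.21 -0.04 0 0 0;20 -0.105 0.21 -0.04 0 0 0"}}

```text
time: 6.68
tool_pos: [0.4656, -0.0409, 0.1993]
tool_rot: [-0.0, 0.984, 0.176, -0.001]
contact_force: [-0.6, -0.2, -1.5]
gripper_width: 0.438
grasp_force: 60.5
```

```bash
cat >> h.py <<'E'
from scipy.optimize import least_squares
def fit(P,r0=None):
    g=lambda p:np.hypot(P[:,0]-p[0],P[:,1]-p[1])-(p[2] if r0 is None else r0)
    q=least_squares(g,[P[:,0].mean(),P[:,1].mean(),.015],loss="soft_l1",f_scale=.001); return np.round(q.x,4),len(P)
E
python3 - <<'E'
from h import *
f=grab_frame("wrist"); np.savez("w5.npz",**f); save("w5.png",f["color"]); W=cloud(f)
print("top",circ(W,.5215,-.0235,.080,.03,.006)); print("flange",circ(W,.5215,-.0235,.036,.035,.003))
m=(np.hypot(W[...,0]-.5215,W[...,1]+.0235)<.06)&(abs(W[...,2]-.0305)<.004); print("house",len(W[m]),cv2.minAreaRect(W[m][:,:2].astype(np.float32)))
m=(np.hypot(W[...,0]-.5215,W[...,1]+.0235)<.03)&(W[...,2]>.04)&(W[...,2]<.058); print("shaft side",fit(W[m],.012))
print([ (d["at"],d["p"]) for d in place_of("wrist","shaft_top")],[ (d["at"],d["p"]) for d in place_of("wrist","bush_mid")][:1])
# held bush
s=state(); x,y,z=s["tool_pos"]
m=(np.hypot(W[...,0]-x,W[...,1]-y)<.026)&(abs(W[...,2]-z-.018)<.004)&(f["color"][...,0]>1.6*f["color"][...,2]); P=W[m]
print("held",cv2.minEnclosingCircle((P[:,:2]-[x,y]).astype(np.float32)),np.percentile(P[:,2]-z,[50,95]))
sc=dict(np.load("scene.npz")); Ws=cloud(sc)
print("scene",circ(Ws,.5215,-.0235,.080,.03,.006))
plan((.5215,-.0235,.12),20.2)
E
```

```text
top (1147, 0.524, -0.0255, 0.0123, 0.0826)
flange (1554, 0.5235, -0.0255, 0.0222, 0.0361)
house 9977 ((0.523955762386322, -0.02540096640586853), (0.08053549379110336, 0.09235706180334091), 77.3365707397461)
shaft side (array([ 0.5238, -0.0252,  0.015 ]), 20)
[([0.525, -0.03, 0.0805], 0.88)] []
held ((-0.0010850169928744435, -0.0013911236310377717), 0.021073881536722183) [0.01780084 0.01891892]
scene (57, 0.5254, -0.0229, 0.0131, 0.0815)
t 6.83 pos [ 0.4658 -0.041   0.1996] move [0.1167 0.0058 0.1592] [-0.0003  0.0004  0.0009]
```

View pics/w5.png

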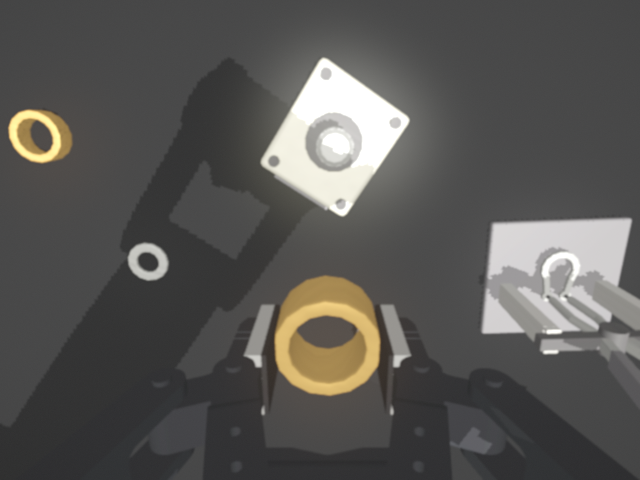

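The wrist view shows the bush level in the fingers at (327,335), the shaft at (335,147) and the rack with the pliers at (560,290). I'll go above the shaft.

{"api": "jog_arm", "payload": {"motion": "20 0.122 0.01 0 0 0 0;20 0.122 0.01 0.08 0 0 0;20 0.122 0.01 0.15 0 0 0;20 0.122 0.01 0.185 0 0 0;20 0.122 0.01 0.185 0 0 0"}}

```text
time: 7.45
tool_pos: [0.5239, -0.0252, 0.1063]
tool_rot: [-0.001, 0.985, 0.175, -0.001]
contact_force: [-0.5, 0.5, -0.3]
gripper_width: 0.437
grasp_force: 60.5
```

```bash
python3 - <<'E'
from h import *
f=grab_frame("wrist"); np.savez("w6.npz",**f); save("w6.png",f["color"]); W=cloud(f)
s=state(); print(s["tool_pos"],s["contact_force"])
m=(np.hypot(W[...,0]-.524,W[...,1]+.0255)<.016)&(abs(W[...,2]-.081)<.004); print("shaft vis",len(W[m]), W[m][:,:2].mean(0) if m.any() else 0)
m=(np.hypot(W[...,0]-.524,W[...,1]+.0255)<.06)&(abs(W[...,2]-.0305)<.004); print("house",m.sum(),cv2.minAreaRect(W[m][:,:2].astype(np.float32)))
x,y,z=s["tool_pos"]
m=(np.hypot(W[...,0]-x,W[...,1]-y)<.026)&(abs(W[...,2]-z-.018)<.004)&(f["color"][...,0]>1.6*f["color"][...,2]); P=W[m]
print("held",cv2.minEnclosingCircle((P[:,:2]).astype(np.float32)),np.percentile(P[:,2]-z,[50,95]))
for c in("scene","side"):
  g=grab_frame(c); np.savez(c+"2.npz",**g); V=cloud(g)
  b=(g["color"][...,0]>1.6*g["color"][...,2])&(np.hypot(V[...,0]-x,V[...,1]-y)<.035)&(V[...,2]>.09)&(V[...,2]<.14)
  m=(np.hypot(V[...,0]-.524,V[...,1]+.0255)<.02)&(abs(V[...,2]-.076)<.006); 
  Q=V[b]; print(c,"held",len(Q),fit(Q[Q[:,2]<.115],.02) if len(Q) else 0,"shaft",m.sum(),fit(V[m],.012) if m.sum()>5 else 0)
plan((.5246,-.0245,.105),20.2)
E
```

```text
[ 0.52500398 -0.02557513  0.10791722] [ 0.93998146 -0.79327774  0.06538285]
shaft vis 235 [ 0.53156931 -0.02196252]
house 12962 ((0.5243280529975891, -0.025457672774791718), (0.08027129620313644, 0.09150885045528412), 77.16092681884766)
held ((0.5239575505256653, -0.026774531230330467), 0.020594675093889236) [0.01655359 0.01758936]
scene held 199 (array([ 0.5242, -0.0254,  0.015 ]), 68) shaft 44 (array([ 0.5228, -0.0252,  0.015 ]), 44)
side held 144 (array([ 0.5268, -0.027 ,  0.015 ]), 49) shaft 37 (array([ 0.5244, -0.0243,  0.015 ]), 37)
t 7.6 pos [ 0.5261 -0.026   0.1095] move [-0.0018 -0.0038  0.009 ] [ 0.0011 -0.0019 -0.0004]
```

{"api": "jog_arm", "payload": {"motion": "20 -0.003 -0.005 0 0 0 0;20 -0.003 -0.005 0.01 0 0 0;20 -0.003 -0.005 0.02 0 0 0;20 -0.003 -0.005 0.02 0 0 0;20 -0.003 -0.005 0.02 0 0 0"}}

```text
time: 8.22
tool_pos: [0.5225, -0.024, 0.0974]
tool_rot: [-0.0, 0.985, 0.175, -0.0]
contact_force: [1.1, 0.9, -0.1]
gripper_width: 0.44
grasp_force: 60.5
```

```bash
python3 - <<'E'
from h import *
S=[state()["tool_pos"]]
for c in("wrist","scene","side"):
  g=grab_frame(c); np.savez(c+"3.npz",**g); V=cloud(g); x,y,z=S[-1]; S.append(state()["tool_pos"])
  b=(g["color"][...,0]>1.6*g["color"][...,2])&(np.hypot(V[...,0]-x,V[...,1]-y)<.035)&(V[...,2]>z-.01)&(V[...,2]<z+.03)
  Q=V[b]; T=Q[Q[:,2]>np.percentile(Q[:,2],95)-.005]
  print(c,"held",fit(Q[Q[:,2]<z+.005],.02),"top",cv2.minEnclosingCircle(T[:,:2].astype(np.float32)), np.percentile(Q[:,2],[1,99])-z)
print(np.round(S,4)); plan((.524,-.024,.105),20.2)
E
```

```text
wrist held (array([ 0.5277, -0.0273,  0.015 ]), 1507) top ((0.5216953158378601, -0.025520311668515205), 0.021007487550377846) [-0.00340621  0.01947062]
scene held (array([ 0.5225, -0.0245,  0.015 ]), 52) top ((0.5231497883796692, -0.02290773205459118), 0.0219552144408226) [-0.00407446  0.02083079]
side held (array([ 0.5241, -0.0252,  0.015 ]), 39) top ((0.5196110010147095, -0.024008596315979958), 0.02128019742667675) [-0.00485555  0.0201029 ]
[[ 0.5225 -0.024   0.0974]
 [ 0.5226 -0.024   0.0976]
 [ 0.5227 -0.024   0.0976]
 [ 0.5227 -0.024   0.0977]]
t 8.38 pos [ 0.5227 -0.024   0.0977] move [ 0.0025  0.0009 -0.0146] [ 0.0001 -0.0001 -0.0005]
```

{"api": "jog_arm", "payload": {"motion": "20 0.002 0.001 0 0 0 0;20 0.002 0.001 0.01 0 0 0;20 0.002 0.001 0.02 0 0 0;20 0.002 0.001 0.03 0 0 0;20 0.002 0.001 0.04 0 0 0"}}

```text
time: 9.0
tool_pos: [0.5235, -0.0241, 0.077]
tool_rot: [-0.0, 0.985, 0.175, -0.0]
contact_force: [0.1, -1.5, -0.0]
gripper_width: 0.434
grasp_force: 60.5
```

```bash
python3 - <<'E'
from h import *
s=state(); print(s["contact_force"],s["ft_torque"],s["gripper_width"])
x,y,z=s["tool_pos"]; g=grab_frame("wrist"); save("w7.png",g["color"][200:]); V=cloud(g)
b=(g["color"][...,0]>1.6*g["color"][...,2])&(np.hypot(V[...,0]-x,V[...,1]-y)<.035)&(V[...,2]>z-.01)&(V[...,2]<z+.03)
Q=V[b]; T=Q[Q[:,2]>np.percentile(Q[:,2],95)-.005]
print(cv2.minEnclosingCircle(T[:,:2].astype(np.float32)),np.percentile(Q[:,2],[1,99])-z)
m=(np.hypot(V[...,0]-.524,V[...,1]+.0255)<.013)&(abs(V[...,2]-.081)<.004); print("shaft",m.sum(),V[m][:,:2].mean(0))
plan((.524,-.024,.0415),20.2)
E
```

```text
[ 0.13293366 -1.51258914 -0.03622207] [-0.03519531  0.02980235 -0.04914808] 0.43375359842299127
((0.5224341750144958, -0.02561379037797451), 0.021187100559473038) [-0.00242166  0.01955078]
shaft 1680 [ 0.52279659 -0.02573578]
t 9.05 pos [ 0.523  -0.024   0.0763] move [0.002  0.0008 0.0695] [-0.0006  0.0009 -0.0005]
```

View pics/w7.png

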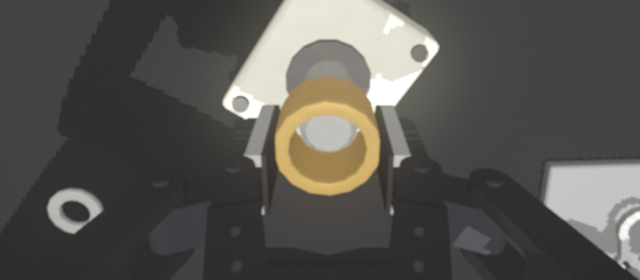

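The shaft end shows inside the bore at (328,130), so it has entered freely. I'll keep descending.

{"api": "jog_arm", "payload": {"motion": "20 0.001 0 0.018 0 0 0;20 0.001 0 0.034 0 0 0;20 0.001 0 0.05 0 0 0;20 0.001 0 0.06 0 0 0;20 0.001 0 0.066 0 0 0"}}

```text
time: 9.68
tool_pos: [0.524, -0.0239, 0.0441]
tool_rot: [-0.0, 0.985, 0.175, -0.0]
contact_force: [1.0, -0.4, -0.5]
gripper_width: 0.436
grasp_force: 60.5
```

{"api": "jog_arm", "payload": {"motion": "20 0 0 0.002 0 0 0;20 0 0 0.004 0 0 0;20 0 0 0.005 0 0 0;20 0 0 0.006 0 0 0;20 0 0 0.006 0 0 0"}}

```text
time: 10.3
tool_pos: [0.5242, -0.0239, 0.0416]
tool_rot: [0.0, 0.985, 0.175, 0.0]
contact_force: [-0.4, 0.7, 0.1]
gripper_width: 0.44
grasp_force: 60.5
```

```bash
cat > chk.py <<'E'
from h import *
s=state(); print(s["contact_force"],s["gripper_width"])
x,y,z=s["tool_pos"]; g=grab_frame("wrist"); V=cloud(g)
b=(g["color"][...,0]>1.6*g["color"][...,2])&(np.hypot(V[...,0]-.524,V[...,1]+.025)<.03)&(V[...,2]>.036)
T=V[b]; T=T[T[:,2]>np.percentile(T[:,2],95)-.004]; print("top z",np.percentile(T[:,2],[20,50,95]),cv2.minEnclosingCircle(T[:,:2].astype(np.float32)))
m=(np.hypot(V[...,0]-.524,V[...,1]+.0255)<.013)&(abs(V[...,2]-.081)<.004); print("shaft",m.sum(),V[m].mean(0))
plan((.524,-.024,.0415),20.2)
E
python3 chk.py
```

```text
[-0.35294592  0.72235768  0.07460687] 0.4401654022918516
top z [0.05907053 0.05981224 0.06085216] ((0.5237701535224915, -0.02480446547269821), 0.020536629483103752)
shaft 4075 [ 0.52659785 -0.02447581  0.08179653]
t 10.35 pos [ 0.5242 -0.024   0.0416] move [-0.0003 -0.      0.0002] [ 0.     -0.0001 -0.0005]
```

{"api": "jog_arm", "payload": {"motion": "20 0 0 0.001 0 0 0;65 0 0 0.001 0 0 0;65 0 0 0.001 0 0 0;65 0 0 0.001 0 0 0;65 0 0 -0.05 0 0 0"}}

```text
time: 10.98
tool_pos: [0.5221, -0.0236, 0.0645]
tool_rot: [-0.001, 0.985, 0.175, -0.003]
contact_force: [-0.0, -0.2, -0.0]
gripper_width: 0.65
grasp_force: 0.0
```

{"api": "jog_arm", "payload": {"motion": "65 0 0 -0.1 0 0 0;75 0 0 -0.2 0 0 0;80 0 0 -0.3 0 0 0;85 0 0 -0.35 0 0 0;85 0 0 -0.35 0 0 0"}}

```text
time: 11.6
tool_pos: [0.5255, -0.0242, 0.2444]
tool_rot: [0.001, 0.985, 0.175, 0.003]
contact_force: [-0.6, 0.0, 0.1]
gripper_width: 0.849
grasp_force: 0.0
```

```bash
python3 - <<'E'
from h import *
f=grab_frame("wrist"); np.savez("w8.npz",**f); save("w8.png",f["color"]); W=cloud(f); 
b=(f["color"][...,0]>1.5*f["color"][...,2])&(np.hypot(W[...,0]-.524,W[...,1]+.025)<.03)&(W[...,2]>.036)
T=W[b]; print(b.sum(),np.percentile(T[:,2],[5,50,95]),cv2.minEnclosingCircle(T[T[:,2]>.056][:,:2].astype(np.float32)))
m=(np.hypot(W[...,0]-.524,W[...,1]+.0255)<.013)&(abs(W[...,2]-.081)<.005); print("shaft",circ(W,.524,-.0255,.081,.02,.004))
for t in("pliers","pliers_grip","ring_centre"): print([ (np.round(d["at"],4).tolist(),round(d["p"],2)) for d in place_of("wrist",t)])
plan((.467,-.258,.30),20.2)
E
```

```text
406 [0.04877701 0.05953275 0.06094579] ((0.5264416337013245, -0.02374199964106083), 0.018342072144150734)
shaft (684, 0.5239, -0.0253, 0.0124, 0.0824)
[([0.3234, -0.3071, 0.0546], 0.82), ([0.468, -0.2629, 0.0923], 0.78)]
[([0.4646, -0.2618, 0.1445], 0.58), ([0.5229, -0.0298, 0.0333], 0.23)]
[([0.4869, -0.2545, 0.0157], 0.77), ([0.4432, 0.2006, 0.0032], 0.39)]
t 11.8 pos [ 0.5231 -0.0238  0.2391] move [-0.2671  0.4009 -0.1218] [-0.0013  0.0022 -0.0005]
```

View pics/w8.png

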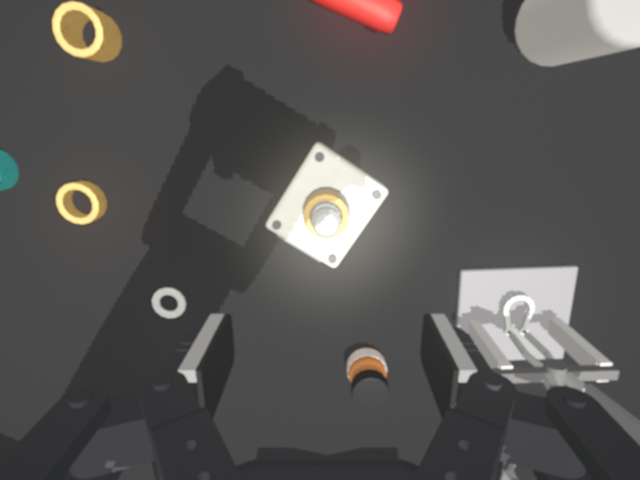

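The bush is seated around the shaft at (327,214), and the rack pliers are at about (560,370). I'll go above the pliers.

{"api": "jog_arm", "payload": {"motion": "100 -0.267 0.401 -0.06 0 0 0;100 -0.267 0.401 -0.06 0 0 0;100 -0.267 0.401 -0.06 0 0 0;100 -0.267 0.401 -0.06 0 0 0;100 -0.267 0.401 -0.06 0 0 0"}}

```text
time: 12.42
tool_pos: [0.4665, -0.2609, 0.27]
tool_rot: [-0.001, 0.985, 0.172, -0.001]
contact_force: [-0.1, 0.1, -0.2]
gripper_width: 1.002
grasp_force: 0.0
```

```bash
python3 - <<'E'
from h import *
f=grab_frame("wrist"); np.savez("w9.npz",**f); save("w9.png",f["color"]); W=cloud(f)
near=(abs(W[...,0]-.467)<.08)&(abs(W[...,1]+.258)<.08)
print("top z hist",np.histogram(W[near][:,2],bins=np.arange(0,.26,.01)))
for n,a,b in(("foot",.0,.012),("ring",.012,.024),("bar",.088,.1),("hand",.13,.18)):
    m=near&(W[...,2]>a)&(W[...,2]<b); P=W[m][:,:2].astype(np.float32); print(n,len(P),P.mean(0) if len(P) else 0,cv2.minAreaRect(P) if len(P) else 0)
for t in("pliers","pliers_grip","ring_centre"): print([ (np.round(d["at"],4).tolist(),round(d["p"],2)) for d in place_of("wrist",t)])
print(np.round(f["world_from_camera"],3)[:3,3]); plan((.467,-.258,.27),20.2)
E
```

```text
top z hist (array([13705,   669,    84,   110,    98,   100,   104,    80,   343,
        1634,   107,   150,   176,   178,   207,   228,   251,   451,
           0,     0,     0,     0,     0,     0,     0]), array([0.  , 0.01, 0.02, 0.03, 0.04, 0.05, 0.06, 0.07, 0.08, 0.09, 0.1 ,
       0.11, 0.12, 0.13, 0.14, 0.15, 0.16, 0.17, 0.18, 0.19, 0.2 , 0.21,
       0.22, 0.23, 0.24, 0.25]))
foot 13807 [ 0.48471516 -0.2515537 ] ((0.46699413657188416, -0.2580033540725708), (0.15998509526252747, 0.15997949242591858), 0.002613303018733859)
ring 589 [ 0.4855127 -0.2520633] ((0.48223796486854553, -0.25467100739479065), (0.050430089235305786, 0.09644381701946259), 22.50301170349121)
bar 1778 [ 0.4680659  -0.26015988] ((0.4669128954410553, -0.26027506589889526), (0.02034129947423935, 0.10622338950634003), 21.683547973632812)
hand 1315 [ 0.46822652 -0.25889388] ((0.46692878007888794, -0.26017895340919495), (0.014551706612110138, 0.0570153072476387), 22.254417419433594)
[([0.3243, -0.3102, 0.055], 0.78), ([0.468, -0.2618, 0.0904], 0.64)]
[([0.3219, -0.3034, 0.0969], 0.73), ([0.4692, -0.2585, 0.143], 0.67)]
[([0.4893, -0.251, 0.014], 0.66), ([0.4647, -0.2576, -0.0004], 0.66), ([0.3189, -0.2957, 0.0007], 0.63), ([0.2144, -0.4104, 0.0057], 0.57)]
[ 0.543 -0.235  0.413]
t 12.62 pos [ 0.4679 -0.2568  0.2702] move [-0.0024  0.0016  0.0005] [-0.0014  0.0006  0.0004]
```

View pics/w9.png

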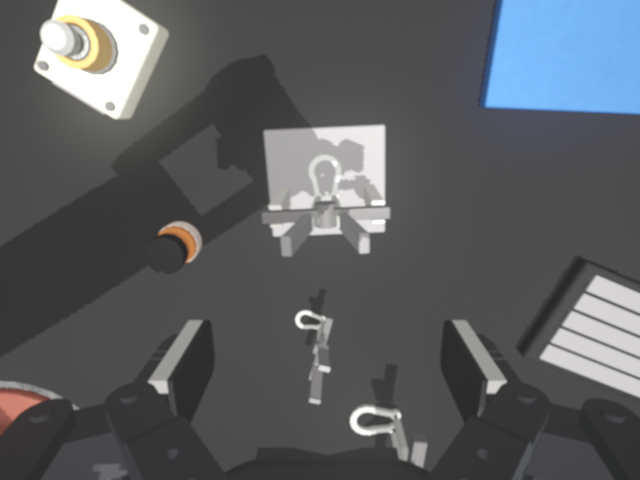

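The rack pliers are at (325,210) with the handles spread along tool y. The small pair is at (320,350) and the big pair at (385,430), both clear of the path. I'll align to yaw 21.9° and step lower.

```bash
python3 - <<'E'
from h import *
plan((.4672,-.2597,.21),21.9)
E
```

```text
t 12.62 pos [ 0.4679 -0.2568  0.2702] move [-0.0031  0.0052  0.1205] [-0.0014  0.0006 -0.0194]
```

{"api": "jog_arm", "payload": {"motion": "100 -0.003 0.005 0.06 0 0 -0.019;100 -0.003 0.005 0.1 0 0 -0.019;100 -0.003 0.005 0.12 0 0 -0.019;100 -0.003 0.005 0.12 0 0 -0.019;100 -0.003 0.005 0.12 0 0 -0.019"}}

```text
time: 13.25
tool_pos: [0.4679, -0.2612, 0.2126]
tool_rot: [0.001, 0.982, 0.189, 0.001]
contact_force: [-0.6, 0.6, -0.2]
gripper_width: 0.999
grasp_force: 0.0
```

```bash
python3 - <<'E'
from h import *
S=[state()["tool_pos"]]
for c in("wrist","scene","side"):
  f=grab_frame(c); W=cloud(f); np.savez(c+"10.npz",**f)
  near=(np.hypot(W[...,0]-.467,W[...,1]+.259)<.065)
  for n,a,b in(("ring",.012,.024),("bar",.088,.1),("hand",.13,.175),("grip",.14,.15)):
    m=near&(W[...,2]>a)&(W[...,2]<b); P=W[m][:,:2].astype(np.float32); print(c,n,len(P),cv2.minAreaRect(P) if len(P)>4 else 0)
  S.append(state()["tool_pos"])
print(np.round(S,4)); plan((.4672,-.2597,.127),21.9)
E
```

```text
wrist ring 834 ((0.4820507764816284, -0.25495922565460205), (0.05118779465556145, 0.09671549499034882), 22.110042572021484)
wrist bar 2674 ((0.46672070026397705, -0.2605172395706177), (0.020691949874162674, 0.10665073245763779), 22.1160888671875)
wrist hand 2265 ((0.46721890568733215, -0.2603067457675934), (0.0144542520865798, 0.05754832178354263), 22.72374725341797)
wrist grip 349 ((0.4672623574733734, -0.2602916955947876), (0.01397548709064722, 0.047563955187797546), 22.747310638427734)
scene ring 101 ((0.4611477255821228, -0.2531511187553406), (0.08411185443401337, 0.0902448520064354), 73.73609161376953)
scene bar 143 ((0.4683903157711029, -0.25882548093795776), (0.023021269589662552, 0.105440154671669), 24.440593719482422)
scene hand 120 ((0.46870675683021545, -0.25795844197273254), (0.020914779976010323, 0.059665363281965256), 17.248699188232422)
scene grip 23 ((0.4695817232131958, -0.2566687762737274), (0.015510529279708862, 0.04803546518087387), 12.384451866149902)
side ring 126 ((0.4784495234489441, -0.2607979476451874), (0.06299733370542526, 0.09424463659524918), 9.885924339294434)
side bar 217 ((0.46636465191841125, -0.2607372999191284), (0.021276837214827538, 0.10652457922697067), 23.171525955200195)
side hand 158 ((0.4668835699558258, -0.26047149300575256), (0.017454957589507103, 0.055629536509513855), 21.53583335876465)
side grip 31 ((0.4658677875995636, -0.2605413496494293), (0.0170238446444273, 0.04611065238714218), 17.783912658691406)
[[ 0.4679 -0.2612  0.2126]
 [ 0.4679 -0.2613  0.2128]
 [ 0.4679 -0.2614  0.2128]
 [ 0.4678 -0.2614  0.2127]]
t 13.4 pos [ 0.4678 -0.2614  0.2127] move [-0.     -0.0038  0.1713] [ 0.001  -0.0006 -0.0013]
```

{"api": "jog_arm", "payload": {"motion": "100 0 -0.0025 0.05 0 0 -0.003;100 0 -0.0025 0.1 0 0 -0.003;100 0 -0.0025 0.14 0 0 -0.003;100 0 -0.0025 0.165 0 0 -0.003;100 0 -0.0025 0.173 0 0 -0.003"}}

```text
time: 14.02
tool_pos: [0.4667, -0.2598, 0.1244]
tool_rot: [-0.0, 0.982, 0.191, -0.0]
contact_force: [-0.4, -0.1, -0.1]
gripper_width: 1.003
grasp_force: 0.0
```

{"api": "jog_arm", "payload": {"motion": "100 0 0 0 0 0 0;60 0 0 0 0 0 0;45 0 0 0 0 0 0;10 0 0 0 0 0 0;10 0 0 0 0 0 0"}}

```text
time: 14.65
tool_pos: [0.4677, -0.2601, 0.1268]
tool_rot: [0.0, 0.982, 0.191, 0.001]
contact_force: [-1.1, 3.1, 9.3]
gripper_width: 0.235
grasp_force: 60.9
```

```bash
python3 - <<'E'
from h import *
s=state(); print(s["contact_force"],s["ft_torque"],s["gripper_width"]*85,s["grasp_force"]); plan((.4672,-.2603,.126),22.1)
E
```

```text
[-1.11591296  3.08218875  9.32865832] [0.56885387 0.30501696 0.00608221] 19.97834067894512 60.90995907783508
t 14.65 pos [ 0.4677 -0.2601  0.1268] move [-0.001   0.0001  0.0017] [ 0.0008 -0.0009 -0.0005]
```

{"api": "jog_arm", "payload": {"motion": "10 0 0 0 0 0 0;10 0 0 -0.02 0 0 0;10 0 0 -0.06 0 0 0;10 0 0 -0.12 0 0 0;10 0 0 -0.2 0 0 0"}}

```text
time: 15.28
tool_pos: [0.4663, -0.2595, 0.2258]
tool_rot: [-0.001, 0.982, 0.191, -0.001]
contact_force: [0.8, -0.2, -1.3]
gripper_width: 0.234
grasp_force: 59.5
```

{"api": "jog_arm", "payload": {"motion": "10 0 0 -0.05 0 0 0;10 0 0 -0.08 0 0 0;10 0 0 -0.1 0 0 0;10 0 0 -0.1 0 0 0;10 0 0 -0.1 0 0 0"}}

```text
time: 15.9
tool_pos: [0.4664, -0.2596, 0.2737]
tool_rot: [-0.001, 0.982, 0.191, -0.001]
contact_force: [0.3, 0.6, -2.2]
gripper_width: 0.238
grasp_force: 59.5
```

```bash
cat > held.py <<'E'
from h import *
def meas(c,f,s):
    W=cloud(f); q=s["tool_rot"]; A=R.from_quat([q[1],q[2],q[3],q[0]]).as_matrix()
    L=(W-s["tool_pos"])@A   # tool frame: z down
    near=(abs(L[...,0])<.06)&(abs(L[...,1])<.065)
    out={}
    for n,a,b in(("ring",.096,.125),("bar",.025,.048)):
        m=near&(L[...,2]>a)&(L[...,2]<b); P=L[m]
        if n=="ring": P=P[P[:,0]>.0]
        out[n]=P
        if len(P)>5: print(c,n,len(P),"z",np.round(np.percentile(P[:,2],[2,50,98]),4),"x",np.round(np.percentile(P[:,0],[2,50,98]),4),"y",np.round(np.percentile(P[:,1],[2,50,98]),4),[np.round(v,4) for v in cv2.minAreaRect(P[:,:2].astype(np.float32))])
    return out,L
if __name__=="__main__":
    for c in("wrist","scene","side"):
        s=state(); f=grab_frame(c); np.savez(c+"h.npz",**f,pos=s["tool_pos"],rot=s["tool_rot"]); meas(c,f,s)
    save("w11.png",np.load("wristh.npz")["color"])
    s=state(); print(s["contact_force"],s["ft_torque"],s["gripper_width"],s["grasp_force"],s["time"])
    for c in("wrist","scene","side"): print(c,[ (np.round(d["at"],4).tolist(),round(d["p"],2)) for d in place_of(c,"ring_centre")][:3])
    plan(s["tool_pos"],22.1)
E
python3 held.py
```

```text
wrist ring 1400 z [0.1054 0.109  0.1115] x [0.0005 0.0253 0.0413] y [-0.0236  0.0009  0.0248] [array([0.0208, 0.0006]), array([0.0416, 0.0515]), np.float64(0.005)]
wrist bar 5820 z [0.0275 0.0321 0.0413] x [-0.0072  0.0021  0.0091] y [-0.0496  0.001   0.0516] [array([-0.0009,  0.0011]), array([0.0211, 0.1066]), np.float64(0.9293)]
scene ring 68 z [0.098  0.1091 0.1133] x [0.0016 0.0277 0.0443] y [-0.0241 -0.0038  0.0229] [array([ 0.0228, -0.0003]), array([0.0493, 0.0435]), np.float64(88.8385)]
scene bar 198 z [0.0272 0.0339 0.0439] x [-0.0053  0.0035  0.0111] y [-0.0514 -0.0033  0.0494] [array([ 0.0034, -0.001 ]), array([0.1041, 0.0207]), np.float64(87.8213)]
side ring 75 z [0.1058 0.1095 0.1141] x [0.0002 0.0239 0.0415] y [-0.0221 -0.0094  0.0258] [array([0.0211, 0.0007]), array([0.0416, 0.0515]), np.float64(0.531)]
side bar 297 z [0.0271 0.0343 0.045 ] x [-0.0113 -0.0039  0.0051] y [-0.0494  0.0043  0.0523] [array([-0.0026,  0.0006]), array([0.107 , 0.0187]), np.float64(89.3935)]
[-0.06773056  0.49923466 -2.05311111] [-0.00919229  0.01957839  0.03370035] 0.23526903466577861 59.45709943771362 16.05
wrist [([0.3192, -0.2983, -0.0012], 0.57), ([0.214, -0.4148, 0.0036], 0.57)]
scene [([0.2089, -0.4105, 0.002], 0.9), ([0.32, -0.2874, 0.0031], 0.61), ([0.4901, -0.2512, 0.1631], 0.58)]
side [([0.4851, -0.254, 0.1667], 0.77), ([0.21, -0.4098, 0.0023], 0.7), ([0.3159, -0.2916, 0.0061], 0.59)]
t 16.2 pos [ 0.4667 -0.2598  0.2745] move [-0.0003 -0.0004  0.0013] [-0.0005  0.0003 -0.0006]
```

```bash
python3 - <<'E'
from held import *
for c in("wrist",):
    d=dict(np.load(c+"h.npz")); o,L=meas(c,d,dict(tool_pos=d["pos"],tool_rot=d["rot"])); P=o["ring"]; P=P[P[:,2]>.104]
    for x in(.008,.012,.016,.020,.024,.028,.032):
        y=np.sort(P[abs(P[:,0]-x)<.001][:,1]); 
        if len(y): print(x,"y out/in",np.round([y[0],y[y<0].max() if (y<0).any() else 9,y[y>0].min() if (y>0).any() else 9,y[-1]],4))
    x=P[abs(P[:,1])<.004][:,0]; print("front x",np.round(np.percentile(x[x>.025],[0,100]),4))
    # best centre: maximise clearance
    g=[(np.hypot(P[:,0]-a,P[:,1]-b).min(),a,b) for a in np.arange(.012,.032,.0005) for b in np.arange(-.006,.007,.0005)]
    print("clear",np.round(max(g),4)); 
    Z=P[P[:,0]>.012]; A=np.c_[Z[:,:2],np.ones(len(Z))]; print("plane",np.round(np.linalg.lstsq(A,Z[:,2],rcond=None)[0],4))
a=dict(np.load("wristh.npz"))["color"]; save("ring.png",cv2.resize(a[150:450,170:490],None,fx=2,fy=2))
E
```

```text
wrist ring 1400 z [0.1054 0.109  0.1115] x [0.0005 0.0253 0.0413] y [-0.0236  0.0009  0.0248] [array([0.0208, 0.0006]), array([0.0416, 0.0515]), np.float64(0.005)]
wrist bar 5820 z [0.0275 0.0321 0.0413] x [-0.0072  0.0021  0.0091] y [-0.0496  0.001   0.0516] [array([-0.0009,  0.0011]), array([0.0211, 0.1066]), np.float64(0.9293)]
0.008 y out/in [-0.0243 -0.0176  0.0187  0.0249]
0.012 y out/in [-0.0214 -0.0174  0.0182  0.0227]
0.016 y out/in [-0.0207 -0.0166  0.0173  0.0219]
0.02 y out/in [-0.02   -0.016   0.0166  0.0212]
0.024 y out/in [-0.0199 -0.0153  0.0159  0.0204]
0.028 y out/in [-0.0203 -0.0151  0.0158  0.021 ]
0.032 y out/in [-0.0189 -0.0132  0.0138  0.0201]
front x [0.035  0.0414]
clear [0.0174 0.012  0.0005]
plane [0.015  0.0016 0.1087]
```

View pics/ring.png

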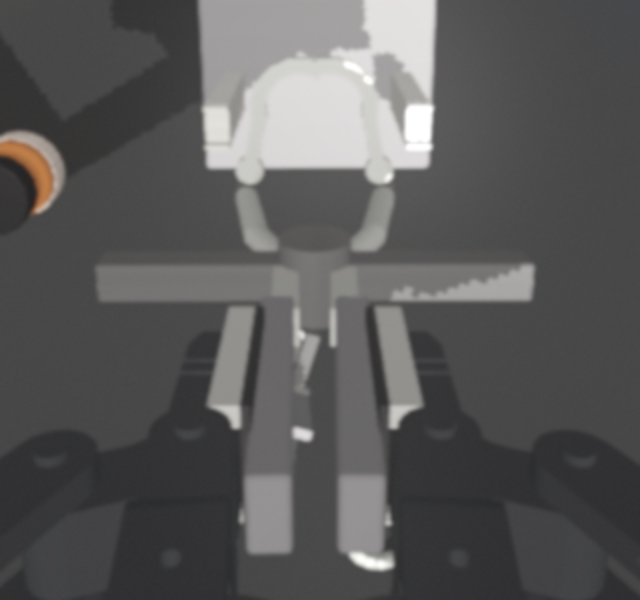

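The last allowed view shows the handles parallel (fully squeezed) and the circlip spread open at about (315,115), level. I'll move it to above the shaft.

```bash
python3 - <<'E'
from h import *
f=dict(np.load("scene.npz")); W=cloud(f); P=W[255:300,192:222].reshape(-1,3); P=P[(P[:,2]>.05)&(P[:,2]<.19)]; print("bottle",np.median(P,0),P.min(0),P.max(0))
plan((.5045,-.0328,.235),22.1)
E
```

```text
bottle [ 0.7530096  -0.1328552   0.09969621] [ 0.70959348 -0.1750338   0.05016623] [ 0.77490043 -0.11846838  0.14274753]
t 16.2 pos [ 0.4667 -0.2598  0.2745] move [ 0.2404 -0.3923  0.0792] [-0.0005  0.0003 -0.0006]
```

{"api": "jog_arm", "payload": {"motion": "10 0.06 -0.1 0 0 0 0;10 0.13 -0.2 0 0 0 0;10 0.19 -0.3 0 0 0 0;10 0.22 -0.36 0.03 0 0 0;10 0.24 -0.392 0.05 0 0 0"}}

```text
time: 16.82
tool_pos: [0.5044, -0.0312, 0.2495]
tool_rot: [-0.0, 0.981, 0.192, -0.0]
contact_force: [0.9, 0.6, -2.1]
gripper_width: 0.236
grasp_force: 59.6
```

{"api": "jog_arm", "payload": {"motion": "10 0 0 0.01 0 0 0;10 0 0 0.02 0 0 0;10 0 0 0.02 0 0 0;10 0 0 0.02 0 0 0;10 0 0 0.02 0 0 0"}}

```text
time: 17.45
tool_pos: [0.5047, -0.0336, 0.2405]
tool_rot: [0.0, 0.982, 0.191, 0.0]
contact_force: [0.7, -0.3, -2.0]
gripper_width: 0.235
grasp_force: 59.6
```

```bash
cat > al.py <<'E'
from held import *
S=np.array([.5239,-.0253])
s=state(); q=s["tool_rot"]; A=R.from_quat([q[1],q[2],q[3],q[0]]).as_matrix()
for c in("wrist","scene","side"):
    f=grab_frame(c); np.savez(c+"a.npz",**f,pos=s["tool_pos"],rot=s["tool_rot"])
    W=cloud(f); L=(W-s["tool_pos"])@A
    m=(np.hypot(W[...,0]-S[0],W[...,1]-S[1])<.016)&(abs(W[...,2]-.0795)<.0045); T=W[m]; T=T[T[:,2]>.0755]
    sh=fit(T,.012)[0][:2] if c!="wrist" and len(T)>5 else (cv2.minEnclosingCircle(T[:,:2].astype(np.float32)) if len(T)>5 else None)
    r=(abs(L[...,2]-.1095)<.005)&(L[...,0]>.006)&(L[...,0]<.05)&(abs(L[...,1])<.03)&(W[...,2]>.087); P=L[r]
    if len(P)>5:
        y=P[(P[:,0]>.012)&(P[:,0]<.03)][:,1]; x=P[abs(P[:,1])<.006][:,0]; x=x[x>.025]
        print(c,len(P),"front x",np.round([x.min(),x.max()],4) if len(x) else 0,"outer",np.round([y.min(),y.max()],4),"z",np.round(np.percentile(P[:,2],[5,50,95]),4))
    d=np.r_[(sh[0] if c=="wrist" else sh),.0795] if sh is not None else None
    print("   shaft",sh,len(T),"in tool",np.round((d-s["tool_pos"])@A,4) if d is not None else 0)
s2=state(); print(s["tool_pos"],s2["tool_pos"],s2["contact_force"],s2["gripper_width"],s2["time"])
plan((.5045,-.0328,.2),22.1)
E
python3 al.py
```

```text
wrist 1150 front x [0.0348 0.0415] outer [-0.0214  0.0227] z [0.108  0.1091 0.1106]
   shaft ((0.5237246155738831, -0.025019200518727303), 0.012143359519541264) 555 in tool [ 0.0207 -0.0009  0.161 ]
scene 68 front x [0.0352 0.0422] outer [-0.0223  0.0207] z [0.1068 0.1093 0.1129]
   shaft [ 0.5227 -0.0257] 41 in tool [ 0.0195 -0.0007  0.161 ]
side 43 front x [0.0375 0.0451] outer [-0.0199  0.0224] z [0.108  0.1104 0.1138]
   shaft [ 0.5273 -0.0238] 36 in tool [ 0.0245 -0.0007  0.161 ]
[ 0.50472667 -0.0336379   0.24051809] [ 0.50463597 -0.0333406   0.2403211 ] [ 0.26865945 -0.07324412 -2.69688074] 0.23435352694012979 17.6
t 17.6 pos [ 0.5046 -0.0333  0.2403] move [ 0.0001 -0.0011  0.0806] [ 0.0002 -0.0002 -0.0008]
```

{"api": "jog_arm", "payload": {"motion": "10 0 -0.002 0.015 0 0 0;10 0 -0.002 0.035 0 0 0;10 0 -0.002 0.055 0 0 0;10 0 -0.002 0.068 0 0 0;10 0 -0.002 0.07 0 0 0"}}

```text
time: 18.23
tool_pos: [0.5038, -0.0321, 0.2041]
tool_rot: [-0.0, 0.982, 0.191, -0.001]
contact_force: [-0.6, 0.2, -1.3]
gripper_width: 0.235
grasp_force: 59.6
```

```bash
python3 al.py
```

```text
wrist 1144 front x [0.035  0.0414] outer [-0.0214  0.0227] z [0.108  0.1091 0.1105]
   shaft ((0.5237016081809998, -0.02492673322558403), 0.012189088389277458) 901 in tool [0.0213 0.0009 0.1246]
scene 66 front x [0.0374 0.0442] outer [-0.0209  0.0214] z [0.1069 0.1088 0.1121]
   shaft [ 0.5245 -0.0244] 33 in tool [0.0223 0.0007 0.1246]
side 44 front x [0.0361 0.0373] outer [-0.0213  0.0233] z [0.1074 0.1095 0.1135]
   shaft [ 0.5296 -0.0272] 30 in tool [0.026  0.0053 0.1246]
[ 0.50375212 -0.0321126   0.20409159] [ 0.50435551 -0.03226301  0.20534663] [ 0.57442247 -0.32308718 -2.50335733] 0.23280046024752118 18.375
t 18.38 pos [ 0.5044 -0.0323  0.2053] move [-0.0001  0.0011  0.0107] [ 0.0002 -0.0003 -0.0006]
```

{"api": "jog_arm", "payload": {"motion": "10 0 0 0.008 0 0 0;10 0 0 0.016 0 0 0;10 0 0 0.024 0 0 0;10 0 0 0.03 0 0 0;10 0 0 0.034 0 0 0"}}

```text
time: 19.0
tool_pos: [0.5041, -0.0322, 0.1878]
tool_rot: [-0.0, 0.982, 0.191, -0.0]
contact_force: [-1.0, 0.3, -1.7]
gripper_width: 0.234
grasp_force: 59.6
```

{"api": "jog_arm", "payload": {"motion": "10 0 0 0.006 0 0 0;10 0 0 0.012 0 0 0;10 0 0 0.018 0 0 0;10 0 0 0.022 0 0 0;10 0 0 0.023 0 0 0"}}

```text
time: 19.62
tool_pos: [0.5041, -0.0322, 0.1764]
tool_rot: [-0.0, 0.982, 0.191, -0.0]
contact_force: [0.4, 0.1, -3.1]
gripper_width: 0.236
grasp_force: 59.6
```

```bash
cat > fin.py <<'E'
from held import *
s=state(); q=s["tool_rot"]; A=R.from_quat([q[1],q[2],q[3],q[0]]).as_matrix()
for c in("wrist","scene"):
    f=grab_frame(c); np.savez(c+"f.npz",**f); W=cloud(f); L=(W-s["tool_pos"])@A; col=f["color"]
    brass=(col[...,0]>1.5*col[...,2])
    r=(abs(L[...,2]-.1095)<.005)&(L[...,0]>.008)&(L[...,0]<.05)&(abs(L[...,1])<.028)&~brass&(np.hypot(W[...,0]-.5239,W[...,1]+.0253)>.0135); P=L[r]; Q=W[r]
    y=P[(P[:,0]>.012)&(P[:,0]<.03)][:,1]; x=P[abs(P[:,1])<.006][:,0]; x=x[x>.025]
    print(c,len(P),"front",np.round([x.min(),x.max()],4) if len(x) else 0,"outer",np.round([y.min(),y.max()],4) if len(y) else 0,"ring top z",np.round(np.percentile(Q[:,2],[10,50,90]),4))
    T=W[(np.hypot(W[...,0]-.524,W[...,1]+.025)<.018)&(abs(W[...,2]-.0795)<.0045)]; (cx,cy),rr=cv2.minEnclosingCircle(T[:,:2].astype(np.float32)); print("  shaft",cx,cy,rr,"tool",np.round((np.array([cx,cy,.08])-s["tool_pos"])@A,4))
    b=brass&(np.hypot(W[...,0]-.524,W[...,1]+.025)<.03)&(W[...,2]>.036); print("  bush top",np.percentile(W[b][:,2],[50,95]) if b.any() else 0)
s2=state(); print(s["tool_pos"],s2["tool_pos"],s2["contact_force"],s2["ft_torque"],s2["gripper_width"],s2["time"])
plan((.5045,-.0327,.1758),22.1)
E
python3 fin.py
```

```text
wrist 1077 front [0.035  0.0415] outer [-0.0214  0.0228] ring top z [0.0663 0.0673 0.0681]
  shaft 0.5236834287643433 -0.02527916058897972 0.012331577949225903 tool [0.0208 0.001  0.0963]
  bush top [0.05969045 0.06087244]
scene 56 front [0.0375 0.0433] outer [-0.0216  0.022 ] ring top z [0.0651 0.0672 0.0694]
  shaft 0.5258917808532715 -0.023212062194943428 0.011980198323726654 tool [ 0.0236 -0.0001  0.0963]
  bush top [0.41941024 0.49432189]
[ 0.50406935 -0.03219787  0.17635556] [ 0.50417533 -0.03224501  0.17656051] [ 0.51048154  0.39642988 -2.1700683 ] [ 0.05425447  0.01993129 -0.0534007 ] 0.2354312537604923 19.725
t 19.73 pos [ 0.5042 -0.0322  0.1766] move [0.0003 0.0011 0.0015] [ 0.     -0.     -0.0006]
```

Ring mid-height is 65.3 mm and it is centred. The wrist carries only the pliers' weight of about 2 N, so nothing is resting. I'll let it settle and hand in.

{"api": "jog_arm", "payload": {"motion": "10 0 0 0 0 0 0;10 0 0 0 0 0 0;10 0 0 0 0 0 0;10 0 0 0 0 0 0;10 0 0 0 0 0 0"}}

```text
time: 20.35
tool_pos: [0.5042, -0.0323, 0.1766]
tool_rot: [0.0, 0.982, 0.191, 0.0]
contact_force: [-0.2, 0.3, -2.7]
gripper_width: 0.236
grasp_force: 59.6
```

```bash
python3 fin.py && python3 -c "
from plant import job_done; print(job_done())"
```

```text
wrist 1080 front [0.0348 0.0416] outer [-0.0214  0.0226] ring top z [0.0665 0.0675 0.0684]
  shaft 0.5235913395881653 -0.025111842900514603 0.012374421581625938 tool [0.0207 0.0007 0.0966]
  bush top [0.05968081 0.06080638]
scene 56 front [0.0345 0.0461] outer [-0.0213  0.0202] ring top z [0.065  0.0672 0.0699]
  shaft 0.52680903673172 -0.023115845397114754 0.012607229873538017 tool [0.0244 0.     0.0966]
  bush top [0.41954695 0.49438819]
[ 0.50416178 -0.03225154  0.17658061] [ 0.50418297 -0.03222614  0.17658275] [ 0.2861997   0.27029287 -2.43117305] [ 0.03283192 -0.02941356 -0.03020848] 0.23282123047902567 20.45
t 20.45 pos [ 0.5042 -0.0322  0.1766] move [0.0002 0.0011 0.0016] [-0.     -0.     -0.0006]
the job is handed in; nothing more can be done
None
```

I handed the job in at 20.5 s of 58 s: the middle bush is on the shoulder and released, and the squeezed pliers hold the spread circlip around the groove at about 65 mm, hanging only from the gripper; the judge's result was not returned.

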